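# Hold the three-hole cover over the valve block, ready for its screws

### The job

On the valve station, first swing the small black clamp lever all the way up, so that it stands clear of the block. Then take the three-hole cover by its rib and hold it level and still about 15 mm above the block without touching it, its three holes lined up over the three threaded holes so that the screws could be dropped in, and finish while still holding it there. Leave the two-hole cover and the other things on the bench where they are.

Things in the scene. Friction and masses are not known exactly. Their poses are not given: they have to be found in the camera images.
- station: Fixed valve station, white with an aluminium top. Origin: centre of the underside of its block, on the bench. The block's top is a flat 126 (x) x 92 (y) mm face 55 mm above the origin, with the three threaded holes; its foot is 150 x 110 mm. On its +x side (roughly away from the robot) stands the head, 70 x 86 mm, x = 90 to 160 mm, 70 mm high, with two lever cheeks up to 100 mm high. z is up.
- thread0 (a point): Mouth of the single threaded hole (8 mm wide, 10 mm deep) on the -x end of the block's top, at (-42, 0, 55) mm in the station's frame
- thread1 (a point): Mouth of the threaded hole on the +x, +y corner of the block's top, at (42, 25, 55) mm in the station's frame
- thread2 (a point): Mouth of the threaded hole on the +x, -y corner of the block's top, at (42, -25, 55) mm in the station's frame
- lever (a joint): Angle of the clamp lever (rad): 0 = level, pointing to the station's -x over the block, in the way of the cover; grows as its free end rises; stop at 1.45 = standing nearly upright, all the way up. It turns about the station's y axis and stays where it is left (about 1 N at its free end moves it).
- lever_grip (a point): Centre of the round button on the lever's free end: a black disc 20 mm in diameter and 16 mm thick along the station's y axis, 95 mm from the pivot. It can be pinched across its two flat faces (fingers closing along the station's y) and turns between the fingers as the lever rises. The arm of the lever is 10 mm square; a rubber foot of 18 mm diameter hangs 24 mm below the arm's centre line, 62 mm from the pivot.
- lever_pivot (a point): The lever's pivot, at (105, 0, 85) mm in the station's frame
- cover: The three-hole cover, loose on the bench, 0.14 to 0.28 kg: a dark steel plate 110 (x) x 76 (y) x 6 mm with a white upright rib on top in its middle, 44 mm long along x, 12 mm thick along y, its top 36 mm above the underside. Origin: centre of the underside; z up through the rib. Three holes of 14 mm diameter: one on the middle of the -x end, two at the +x corners. It may lie left or right of the station; its place and that of the two-hole cover can be swapped.
- cover_hole0 (a point): Centre of the cover's single hole, at (-42, 0, 0) mm in the cover's frame (underside); belongs over thread0
- cover_hole1 (a point): Centre of the cover's +x, +y hole, at (42, 25, 0) mm; belongs over thread1
- cover_hole2 (a point): Centre of the cover's +x, -y hole, at (42, -25, 0) mm; belongs over thread2
- spare_cover: Like the cover but with only two holes, one in the middle of each end: a bystander; its origin is the centre of its underside. Not to be moved.
- screwdriver: Screwdriver 190 mm long, lying on the left of the bench; a bystander
- screw_dish: White dish with three screws, 80 mm across, 22 mm high; a bystander; its origin is the centre of its underside
- tip_box: White box 70 x 90 x 45 mm; a bystander; its origin is the centre of its underside
- amber_a: Brown bottle, 72 mm diameter, 150 mm high; a bystander; its origin is the centre of its underside
- amber_b: Brown bottle, 72 mm diameter, 150 mm high, with a blank paper label; a bystander; its origin is the centre of its underside
- clear_a: Clear bottle, 68 mm diameter, 140 mm high; a bystander; its origin is the centre of its underside
There are look-alikes about, which are no part of the job. Leave any red or turquoise look-alike of the cover alone.

How it is judged (in metres and radians):
On the way, in this order (a step that is already met when the one before it is completed fails the run):
1. the clamp lever is swung all the way up while the cover still lies on the bench (value of joint lever above 1.2 rad and height (world z) of cover below 0.02 m), for 0.2 s.
2. the three-hole cover is lifted off the bench by the fingers (height (world z) of cover above 0.03 m and contact force between cover and the fingers above 1 N), for 0.2 s.
At the end, for the whole second after the job is handed in: The fingers hold the cover (more than 1 N), still (under 20 mm/s) and level (within 0.12 rad), its underside 5 to 30 mm above the block's top and not touching the station; each of its three holes is within 5 mm horizontally of its own threaded hole; the lever stands above 1.2 rad (horizontal distance between cover_hole0 and thread0 below 0.005 m and horizontal distance between cover_hole1 and thread1 below 0.005 m and horizontal distance between cover_hole2 and thread2 below 0.005 m and z of cover in the frame of station between 0.06 and 0.085 m and angle between cover's own z axis and vertical below 0.12 rad and linear speed of cover below 0.02 m/s and contact force between cover and the fingers above 1 N and contact force between cover and station below 0.2 N and value of joint lever above 1.2 rad); the arm keeps its last pose, push and grip.
It fails at once if the two-hole cover is moved more than 30 mm (distance of spare_cover from where it was at the start of the episode above 0.03 m).
It fails at once if another thing on the bench is moved more than 30 mm (distance of any of screwdriver, screw_dish, tip_box, amber_a, amber_b, clear_a from where it was at the start of the episode above 0.03 m).
It also fails if it takes over 54 s, if anything falls off the work surface, if the arm or the gripper's body presses on something with over 40 N, if the wrist force passes 120 N, or if a joint passes its speed limit or range.

### The arm

A 6-joint arm with a two-finger parallel gripper is mounted at the origin on the work surface. World frame = base frame: x ahead of the robot, y to its left, z up, the work surface at z = 0. Lengths are in mm, angles in rad, forces in N, time in s.
With the tool pointing down it reaches from about 425 to 925 mm from the base axis. Payload 12.5 kg.
Tool frame: the origin (TCP) lies at the very end of the fingers, on their centre line; the grasp point (between the pads) lies 19 mm behind it; x points along the fingers, y is the direction in which the jaws open and shut, and the axes are right-handed (so a half turn about x gives the same grasp; the last joint's range is limited). The gripper opens to 85 mm and grips with 20 to 120 N. Pads are 22 mm wide; open, the fingers measure 114 mm over their backs; the gripper's body (76 mm by 85 mm) begins 54 mm behind the grasp point. The pads swing forward as they close: fully open they stand 13 mm farther back than shut.
Start: joints at [-1.337, 0.491, 1.559, -0, 1.092, -0.106], TCP at [208.335, -589.272, 231.327] pointing down, gripper open.
Joint ranges: [-3.1, 3.1], [-0.84, 2.19], [0.05, 2.79], [-1.13, 4.28], [0.06, 2.93], [-2.69, 2.69]. Speed limits (rad/s): [2.22, 2.22, 2.79, 3.14, 3.14, 3.14].

### API

Orientations are given as a unit quaternion [x, y, z, w].
In Python, from plant import telemetry, vision, robot gives the robot as it stands.
- The arm moves only by the tool arm_command, never from a script. Its argument "deltas" is a list of rows, each an object with "slide": the shift along the tool's x, y, z in mm, a list of three; "angular": the turn, a rotation vector about the tool's x, y, z in degrees, a list of three; "hand": the finger opening in mm, from 0 to 85.4. A call has 1 to 8 rows; each row shifts and turns the pose as measured when the row begins, along the tool's axes as they then stand; what a row does not reach is not made up. A row lasts 1/8 s, in which the tool goes at most 62.5 mm and 10.7 degrees, less where a joint would pass 70% of its speed; a pose out of reach is approached as far as the arm can. A call is refused whole if a number of a shift passes 62.5 or a number of a turn 10.7, either way. A call with a gripper value outside its range is refused whole. The fingers move at their own pace and stop on an object; the grip force is fixed at half the most. Time passes only in rows, so rows that do not move let the fingers close. It gives the time, the measured TCP pose, the force and the opening at its end, in the units of the state.
- telemetry.sense(): the state, without advancing time (a new reading comes with each control period).
- vision.read_camera(name): name is "scene" or "top" or "wrist"; returns a dict with "image" (420x560x3 uint8, red, green, blue), "fovy" (degrees; the focal length in pixels is half the picture's height over the tangent of half this angle, whatever the lens; pixels are square), "cx", "cy" (the principal point, pixels), "R" (3x3) and "t" (3): a world point X has camera coordinates R X + t. Camera axes: x right, y down, z forward; pixel columns grow to the right and rows downward; lengths in mm; the calibration is good to about 2 mm. The wrist camera is an equidistant fisheye: a pixel r from the principal point sees the ray r / f radians off the axis. A picture is of the moment at which its call begins. There is no depth.
- robot.hand_in(): hands the job in, once; it reports no verdict.
The state is a dict: "time": time; "joint_pos": joint angles; "joint_vel": joint speeds; "joint_torque": joint torques, N m; "eef_pos": TCP position; "tcp_rot": TCP orientation; "contact_force": force on the tool from outside, world axes, zero at the start; "wrist_torque": the same for the moment, N m; "grip_width": finger opening in mm.
Only numpy, scipy, OpenCV 4.12 (cv2) and the standard library are available. Lean on these libraries where they do the work, as an engineer would, in place of code of your own. Each camera call takes 0.05 s, during which the arm holds its last target.

## Working session

There is one attempt and no reset: what is moved stays moved. The work goes in short steps, Python scripts to look and compute and a tool call to move; the robot and the scene stay as the last step left them, time stands still between calls to the robot, and variables do not carry over. Pictures are saved under pics/ and viewed, and the job is handed in when it is done.

Besides the shell and the picture viewer there is one more tool, called after "Request:" as name([rows], argument=value, ...), one row to a line, values as JSON. arm_command: Moves the arm, as the interface text tells. Its arguments: {"type":"object","properties":{"deltas":{"type":"array","items":{"type":"object","properties":{"slide":{"type":"array","items":{"type":"number"}},"angular":{"type":"array","items":{"type":"number"}},"hand":{"type":"number"}}}}},"required":["deltas"]}

```bash
mkdir -p pics; ls; python3 - <<'E'
from plant import telemetry, vision, robot
import cv2
for n in ["scene","top","wrist"]:
    c=vision.read_camera(n)
    cv2.imwrite(f"pics/{n}0.png",c["image"][:,:,::-1])
    print(n,c["fovy"],c["cx"],c["cy"],c["R"],c["t"])
print(telemetry.sense())
E
```

```text
pics
scene 57.632617411793696 276.62332570323764 206.8147250799375 [[-0.82854092  0.55977291 -0.01320015]
 [ 0.38723265  0.55581093 -0.73561205]
 [-0.40443891 -0.61459621 -0.67727444]] [ 448.38002287 -131.46486123 1442.52887862]
top 46.74447765311564 284.03462124488834 214.95324384247758 [[ 0.02531166 -0.99964896  0.00782747]
 [-0.99174506 -0.02609455 -0.12554206]
 [ 0.12570225 -0.00458517 -0.99205742]] [ -32.35897338  512.5723991  1553.21710476]
wrist 65.70646984690485 277.4546869680571 215.72610120676873 [[ 3.33814754e-01 -9.42638318e-01 -8.43315806e-04]
 [-9.08728181e-01 -3.22043763e-01  2.65520071e-01]
 [-2.50560977e-01 -8.78681723e-02 -9.64104964e-01]] [-624.50497512  -34.93166172  378.58751754]
{'time': 0.15, 'joint_pos': array([-1.33657896e+00,  4.91403479e-01,  1.55931455e+00,  1.12495532e-05,
        1.09171414e+00, -1.05596547e-01]), 'joint_vel': array([-0.00060452, -0.00158632, -0.00237571, -0.00105021,  0.00149365,
        0.00052474]), 'joint_torque': array([ 4.69248538e-03, -6.18706799e+01, -2.61690456e+01,  4.10925608e-06,
        3.21001702e-03, -2.10535478e-05]), 'eef_pos': array([ 208.30613888, -589.08566704,  230.87117731]), 'tcp_rot': array([-0.6969095 , -0.11985975,  0.6969406 , -0.1192669 ]), 'contact_force': array([-0.14084865,  0.33303288, -0.25723784]), 'wrist_torque': array([-0.01609198, -0.02335713,  0.02738445]), 'grip_width': 85.52602703704372}
```

View pics/scene0.png

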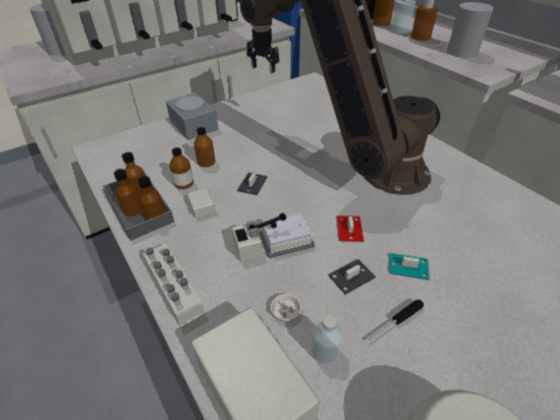

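View pics/top0.png

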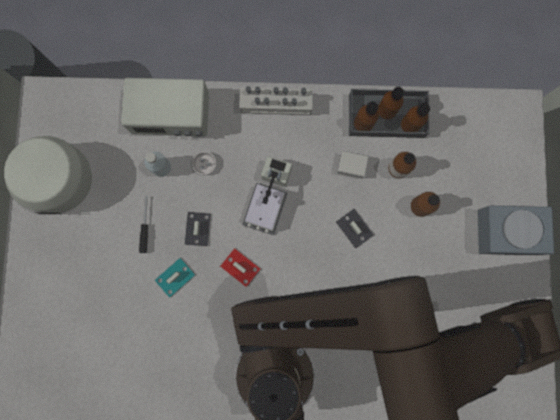

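View pics/wrist0.png

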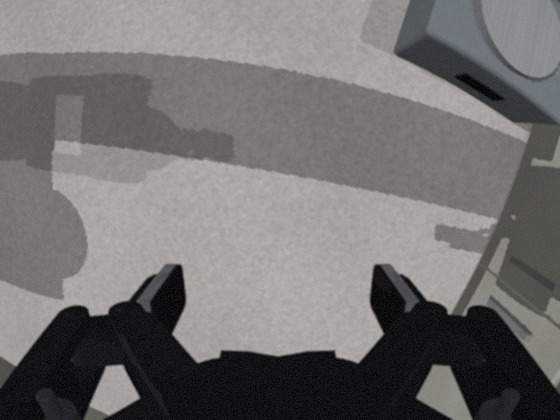

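Candidates for the cover in the top picture are dark plates at (198,228) and (355,228). The look-alikes are red at (240,267) and turquoise at (175,277). I'll take close crops to count the holes.

```bash
python3 - <<'E'
import cv2,numpy as np
t=cv2.imread("pics/top0.png")
a=cv2.resize(t[205:255,172:222],None,fx=7,fy=7,interpolation=cv2.INTER_CUBIC)
b=cv2.resize(t[205:255,330:380],None,fx=7,fy=7,interpolation=cv2.INTER_CUBIC)
cv2.imwrite("pics/crop_covers.png",np.clip(np.hstack([a,b])*1.6,0,255).astype(np.uint8))
c=cv2.resize(t[145:245,220:320],None,fx=6,fy=6,interpolation=cv2.INTER_CUBIC)
cv2.imwrite("pics/crop_station.png",c)
E
```

```text
(no output)
```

View pics/crop_covers.png

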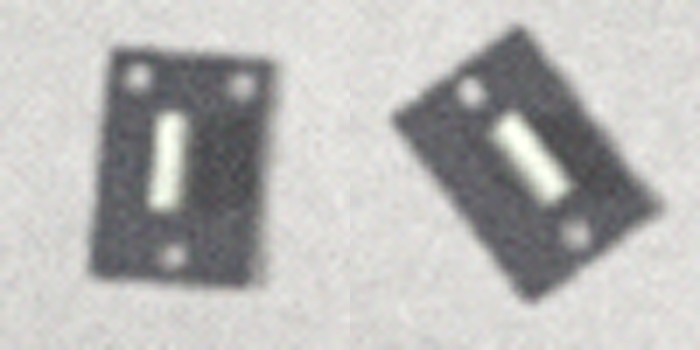

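View pics/crop_station.png

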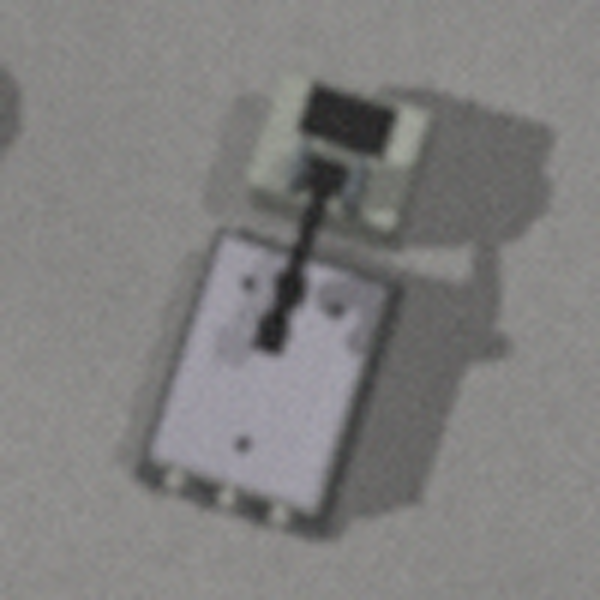

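The left plate (198,228) has three holes: two at the far end and one at the near end. So it is the cover, and the right plate (355,228) is the two-hole spare. Next I'll measure the holes, the threads and the lever button.

```bash
cat > h.py <<'E'
import numpy as np,cv2
from plant import telemetry, vision, robot
from scipy.spatial.transform import Rotation as Ro
def ray(c,u,v,fish=False):
    f=210/np.tan(np.radians(c["fovy"]/2))
    d=np.array([(u-c["cx"])/f,(v-c["cy"])/f,1.])
    if fish:
        r=np.hypot(d[0],d[1]); d=np.array([*(d[:2]/r*np.sin(r)),np.cos(r)]) if r>1e-9 else d
    R=np.array(c["R"]);t=np.array(c["t"])
    return -R.T@t, R.T@(d/np.linalg.norm(d))
def onplane(c,u,v,z,fish=False):
    o,d=ray(c,u,v,fish); return o+d*(z-o[2])/d[2]
def tri(rs):
    A=sum(np.eye(3)-np.outer(d,d) for o,d in rs); b=sum((np.eye(3)-np.outer(d,d))@o for o,d in rs)
    p=np.linalg.solve(A,b); return p,[np.linalg.norm(np.cross(p-o,d)) for o,d in rs]
def proj(c,X,fish=False):
    f=210/np.tan(np.radians(c["fovy"]/2)); p=np.array(c["R"])@X+np.array(c["t"])
    if fish:
        r=np.hypot(p[0],p[1]); th=np.arctan2(r,p[2]); return c["cx"]+f*th*p[0]/r,c["cy"]+f*th*p[1]/r
    return c["cx"]+f*p[0]/p[2],c["cy"]+f*p[1]/p[2]
def fit(model,pts):
    "2D rigid fit -> origin xy,yaw,residuals"
    m=np.array(model,float);p=np.array(pts,float)[:,:2]
    mc=m.mean(0);pc=p.mean(0);a=m-mc;b=p-pc
    y=np.arctan2((a[:,0]*b[:,1]-a[:,1]*b[:,0]).sum(),(a*b).sum())
    R=np.array([[np.cos(y),-np.sin(y)],[np.sin(y),np.cos(y)]]); o=pc-R@mc
    return o,y,np.linalg.norm((m@R.T+o)-p,axis=1)
HO=[(-42,0),(42,25),(42,-25)]
E
python3 - <<'E'
from h import *
c=vision.read_camera("top");g=cv2.cvtColor(c["image"],cv2.COLOR_RGB2GRAY).astype(float)
def cen(u,v,bright,r=3):
    for _ in range(4):
        ys,xs=np.mgrid[round(v)-r:round(v)+r+1,round(u)-r:round(u)+r+1];w=g[ys,xs]
        w=w-np.median(w) if bright else np.median(w)-w
        w=np.clip(w-0.25*w.max(),0,None);u,v=(w*xs).sum()/w.sum(),(w*ys).sum()/w.sum()
    return u,v
P7=lambda x,y:((x+.5)/7-.5+172,(y+.5)/7-.5+205)
P6=lambda x,y:((x+.5)/6-.5+220,(y+.5)/6-.5+145)
cv=[cen(*P7(*p),True) for p in [(173,257),(138,77),(242,85)]]
pts=[onplane(c,*p,3) for p in cv]; print("cover",np.round(cv,1),np.round(pts,1))
o,y,r=fit(HO,pts);print(o,y,r)
st0=[P6(*p) for p in [(242,443),(248,283),(335,308)]]
st=[cen(*p,False,2) for p in st0]; print(np.round(st0,1),np.round(st,1))
for s in (st0,st):
    pts=[onplane(c,*p,55) for p in s]; print(np.round(pts,1)); so,sy,r=fit(HO,pts);print("station",so,sy,r)
# lever ends, button in top
bu=P6(272,330)
for z in (85,100,120,140):
    p=onplane(c,*bu,z)
    R=np.array([[np.cos(sy),np.sin(sy)],[-np.sin(sy),np.cos(sy)]]);print(z,R@(p[:2]-so))
s=vision.read_camera("scene");im=s["image"][190:270,220:325,::-1]
cv2.imwrite("pics/crop_sc.png",cv2.resize(im,None,fx=7,fy=7,interpolation=cv2.INTER_CUBIC))
E
```

```text
cover [[196.4 241.1]
 [191.3 215.6]
 [206.3 216.8]] [[422.4 267.5   3. ]
 [506.8 288.3   3. ]
 [504.2 238.6   3. ]]
[463.80975582 265.49893885] -0.04963292463229774 [0.52317007 0.16986207 0.39153262]
[[259.9 218.4]
 [260.9 191.8]
 [275.4 195.9]] [[260.  218.6]
 [261.1 191.8]
 [275.5 196. ]]
[[497.1  58.1  55. ]
 [584.   57.7  55. ]
 [571.6  10.4  55. ]]
station [537.49433427  45.98074036] -0.28345777912417247 [0.42078324 0.96722453 0.82938448]
[[496.5  57.9  55. ]
 [583.7  57.   55. ]
 [571.3  10.   55. ]]
station [537.09732075  45.56254802] -0.28500538558756167 [0.55721668 0.989399   0.98368407]
85 [16.99175054  2.17000594]
100 [14.87045495  0.98600515]
120 [12.04206084 -0.59266256]
140 [ 9.21366673 -2.17133028]
```

View pics/crop_sc.png

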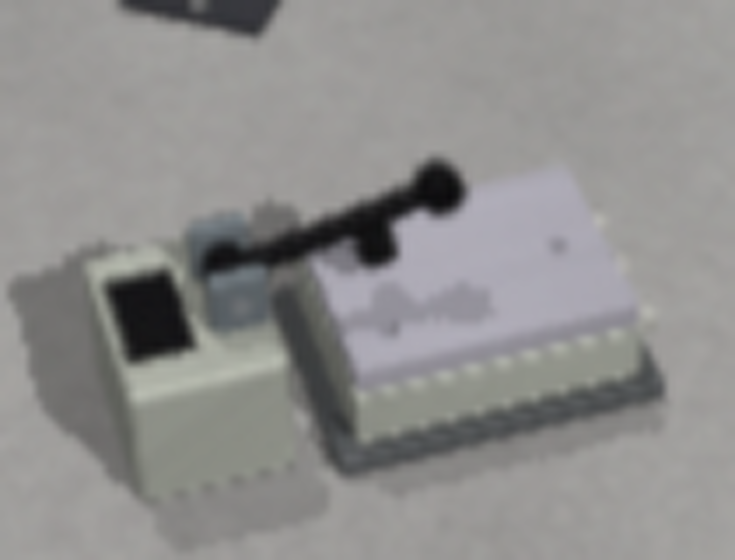

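```bash
python3 - <<'E'
from h import *
c=vision.read_camera("top");s=vision.read_camera("scene")
bu=((272.5)/6-.5+220,330.5/6-.5+145); bs=(438.5/7-.5+220,187.5/7-.5+190)
p,r=tri([ray(c,*bu),ray(s,*bs)]);print("button",p,r)
so=np.array([537.3,45.8]);y=-.284
R=np.array([[np.cos(y),-np.sin(y)],[np.sin(y),np.cos(y)]])
print("st frame",R.T@(p[:2]-so)); piv=so+R@[105,0];print("pivot",piv)
th0=(p[2]-85)/(105-(R.T@(p[:2]-so))[0]);print("ang",np.arctan(th0))
# check: scene view of threads
print([onplane(s,*q,55)[:2] for q in [((558.5)/7-.5+220,244.5/7-.5+190)]], so+R@[-42,0])
for th in (.1,.2,.3,.4,.5):
    X=np.array([*(so+R@[105-95*np.cos(th),0]),85+95*np.sin(th)]);print(th,proj(c,X),bu,proj(s,X),bs)
print(telemetry.sense()['tcp_rot'],Ro.from_quat(telemetry.sense()['tcp_rot']).as_matrix().round(3))
E
```

```text
button [550.00097229  42.77033531 105.45090846] [np.float64(1.0059035222141768), np.float64(1.005903522214293)]
st frame [13.04110586  0.6504792 ]
pivot [638.09394467  16.37924683]
ang 0.2188305840516557
[array([497.11177853,  59.8988666 ])] [496.98242213  57.56830127]
0.1 (np.float64(264.75929602260334), np.float64(201.20164643026192)) (264.9166666666667, 199.58333333333334) (np.float64(282.5718084431694), np.float64(218.56554661403473)) (282.14285714285717, 216.28571428571428)
0.2 (np.float64(264.80498827557346), np.float64(200.31291000452242)) (264.9166666666667, 199.58333333333334) (np.float64(282.10615158088626), np.float64(216.39389245335693)) (282.14285714285717, 216.28571428571428)
0.3 (np.float64(264.9456981384193), np.float64(199.14132308472077)) (264.9166666666667, 199.58333333333334) (np.float64(281.33350545590184), np.float64(214.31284496835244)) (282.14285714285717, 216.28571428571428)
0.4 (np.float64(265.1815834404483), np.float64(197.69451958409167)) (264.9166666666667, 199.58333333333334) (np.float64(280.25600840690925), np.float64(212.3448079342351)) (282.14285714285717, 216.28571428571428)
0.5 (np.float64(265.51167414308327), np.float64(195.98366970873414)) (264.9166666666667, 199.58333333333334) (np.float64(278.8790368812657), np.float64(210.51183746129362)) (282.14285714285717, 216.28571428571428)
[-0.69692695 -0.11961455  0.69692969 -0.11947464] [[-0.     0.333 -0.943]
 [ 0.    -0.943 -0.333]
 [-1.    -0.    -0.   ]]
```

```bash
cat >> h.py <<'E'
def rows(target,phi_deg,n):
    """suggest slide rows for pointing-down tool from present pose"""
    s=telemetry.sense();p=np.array(s['eef_pos']);M=Ro.from_quat(s['tcp_rot']).as_matrix()
    ph=np.degrees(np.arctan2(M[1,1],M[0,1])); dphi=(phi_deg-ph+180)%360-180
    print("pos",p.round(1),"phi",ph.round(2),"xaxis",M[:,0].round(4),"dphi",dphi.round(2),"d",(np.array(target)-p).round(1),'t',s['time'])
    d=(np.array(target)-p)/n
    for i in range(n):
        a=np.radians(ph+dphi*i/n)
        print([round(-d[2],1),round(d[0]*np.cos(a)+d[1]*np.sin(a),1),round(d[0]*np.sin(a)-d[1]*np.cos(a),1)],"turn x",round(-dphi/n,2))
E
python3 -c "
from h import *
rows([545,44,200],73.7,16)"
```

```text
pos [ 208.3 -589.2  231.2] phi -70.53 xaxis [-0.e+00  2.e-04 -1.e+00] dphi 144.23 d [336.7 633.2 -31.2] t 0.35
[np.float64(1.9), np.float64(-30.3), np.float64(-33.0)] turn x -9.01
[np.float64(1.9), np.float64(-24.8), np.float64(-37.4)] turn x -9.01
[np.float64(1.9), np.float64(-18.6), np.float64(-40.8)] turn x -9.01
[np.float64(1.9), np.float64(-12.0), np.float64(-43.2)] turn x -9.01
[np.float64(1.9), np.float64(-5.1), np.float64(-44.5)] turn x -9.01
[np.float64(1.9), np.float64(2.0), np.float64(-44.8)] turn x -9.01
[np.float64(1.9), np.float64(9.0), np.float64(-43.9)] turn x -9.01
[np.float64(1.9), np.float64(15.7), np.float64(-42.0)] turn x -9.01
[np.float64(1.9), np.float64(22.1), np.float64(-39.0)] turn x -9.01
[np.float64(1.9), np.float64(28.0), np.float64(-35.0)] turn x -9.01
[np.float64(1.9), np.float64(33.1), np.float64(-30.2)] turn x -9.01
[np.float64(1.9), np.float64(37.4), np.float64(-24.7)] turn x -9.01
[np.float64(1.9), np.float64(40.8), np.float64(-18.5)] turn x -9.01
[np.float64(1.9), np.float64(43.2), np.float64(-11.9)] turn x -9.01
[np.float64(1.9), np.float64(44.5), np.float64(-4.9)] turn x -9.01
[np.float64(1.9), np.float64(44.8), np.float64(2.1)] turn x -9.01
```

Request:
arm_command([
  {"slide":[0,-30,-33],"angular":[-9,0,0],"hand":60},
  {"slide":[0,-25,-37],"angular":[-9,0,0],"hand":60},
  {"slide":[0,-19,-41],"angular":[-9,0,0],"hand":60},
  {"slide":[0,-12,-43],"angular":[-9,0,0],"hand":60},
  {"slide":[0,-5,-44],"angular":[-9,0,0],"hand":60},
  {"slide":[0,2,-45],"angular":[-9,0,0],"hand":60},
  {"slide":[0,9,-44],"angular":[-9,0,0],"hand":60},
  {"slide":[0,16,-42],"angular":[-9,0,0],"hand":60},
])

```text
time: 1.35
eef_pos: [374.7, -263.0, 230.8]
tcp_rot: [0.485, 0.514, -0.485, 0.516]
contact_force: [-0.0, -0.7, -0.7]
grip_width: 60.2
```

```bash
python3 -c "
from h import *
rows([545,44,200],73.7,8)"
```

```text
pos [ 374.7 -263.   230.8] phi 3.48 xaxis [ 0.0011 -0.0011 -1.    ] dphi 70.22 d [170.3 307.  -30.8] t 1.35
[np.float64(3.9), np.float64(23.6), np.float64(-37.0)] turn x -8.78
[np.float64(3.9), np.float64(29.0), np.float64(-33.0)] turn x -8.78
[np.float64(3.9), np.float64(33.6), np.float64(-28.2)] turn x -8.78
[np.float64(3.9), np.float64(37.6), np.float64(-22.7)] turn x -8.78
[np.float64(3.9), np.float64(40.6), np.float64(-16.7)] turn x -8.78
[np.float64(3.9), np.float64(42.7), np.float64(-10.3)] turn x -8.78
[np.float64(3.9), np.float64(43.7), np.float64(-3.7)] turn x -8.78
[np.float64(3.9), np.float64(43.8), np.float64(3.0)] turn x -8.78
```

Request:
arm_command([
  {"slide":[3,23,-37],"angular":[-8.8,0,0],"hand":60},
  {"slide":[4,29,-33],"angular":[-8.8,0,0],"hand":60},
  {"slide":[4,34,-28],"angular":[-8.8,0,0],"hand":60},
  {"slide":[4,38,-23],"angular":[-8.8,0,0],"hand":60},
  {"slide":[4,41,-17],"angular":[-8.8,0,0],"hand":60},
  {"slide":[4,43,-10],"angular":[-8.8,0,0],"hand":60},
  {"slide":[4,43,-4],"angular":[-8.8,0,0],"hand":60},
  {"slide":[4,40,3],"angular":[-8.6,0,0],"hand":60},
])

```text
time: 2.35
eef_pos: [542.5, 55.4, 200.3]
tcp_rot: [0.085, 0.7, -0.086, 0.704]
contact_force: [0.6, 0.0, -0.1]
grip_width: 59.9
```

```bash
python3 - <<'E'
from h import *
rows([546,44,170],73.7,1)
c=vision.read_camera("wrist");cv2.imwrite("pics/w1.png",c["image"][:,:,::-1])
print(proj(c,np.array([550,42.8,105.5]),True))
so=np.array([537.3,45.8]);y=-.284
R=np.array([[np.cos(y),-np.sin(y)],[np.sin(y),np.cos(y)]])
for h in HO: print(h,proj(c,np.array([*(so+R@h),55]),True))
E
```

```text
pos [542.5  55.4 200.3] phi 76.1 xaxis [ 0.0053 -0.0029 -1.    ] dphi -2.4 d [  3.5 -11.4 -30.3] t 2.35
[np.float64(30.3), np.float64(-10.2), np.float64(6.1)] turn x 2.4
(np.float64(263.9054030791758), np.float64(230.11904246413783))
(-42, 0) (np.float64(267.6277640473464), np.float64(152.8319301168508))
(42, 25) (np.float64(290.9769808805429), np.float64(243.55589933696123))
(42, -25) (np.float64(238.20543205928755), np.float64(241.3260586261985))
```

View pics/w1.png

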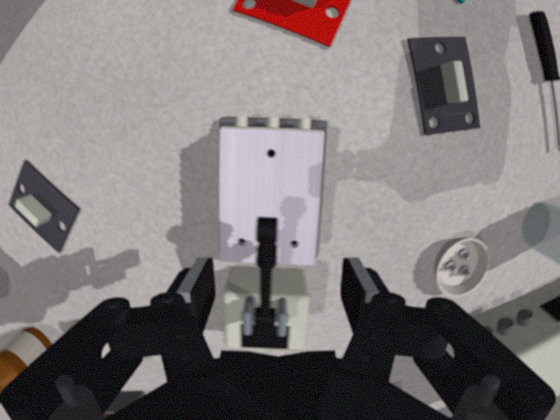

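The wrist view shows the threads at about (271,153), (295,244) and (241,241), and the lever button at about (267,228). That is roughly 3 px right of my prediction. I'll take another frame now the arm is at rest and measure again.

```bash
cat >> h.py <<'E'
def cen(g,u,v,bright,r=4):
    g=g.astype(float)
    for _ in range(5):
        ys,xs=np.mgrid[round(v)-r:round(v)+r+1,round(u)-r:round(u)+r+1];w=g[ys,xs]
        w=w-np.median(w) if bright else np.median(w)-w
        w=np.clip(w-0.3*w.max(),0,None);u,v=(w*xs).sum()/w.sum(),(w*ys).sum()/w.sum()
    return u,v
E
python3 - <<'E'
from h import *
c=vision.read_camera("wrist");g=cv2.cvtColor(c["image"],cv2.COLOR_RGB2GRAY)
print(telemetry.sense()['eef_pos'])
q=[cen(g,*p,False) for p in [(271,153),(295,244),(241,241)]];print(np.round(q,1))
pts=[onplane(c,*p,55,True) for p in q];print(np.round(pts,1));so,y,r=fit(HO,pts);print("station",so,y,r)
cv2.imwrite("pics/w2.png",cv2.resize(c["image"][190:260,230:310,::-1],None,fx=7,fy=7,interpolation=cv2.INTER_CUBIC))
E
```

```text
[542.95087653  56.69485342 199.90492956]
[[266.2 151.7]
 [288.3 242. ]
 [235.9 239.2]]
[[497.2  59.4  55. ]
 [583.9  59.5  55. ]
 [569.9  12.1  55. ]]
station [536.90461699  47.6202035 ] -0.2877841243001786 [0.58489163 0.43372914 0.36679209]
```

View pics/w2.png

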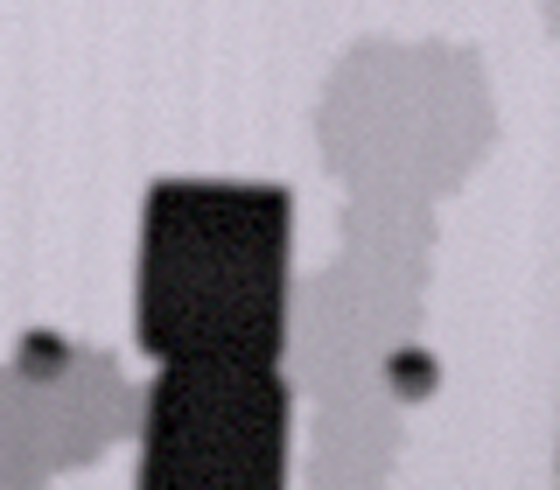

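```bash
python3 -c "
from h import *
rows([549,43.2,87],73.6,4)"
```

```text
pos [543.   56.7 199.9] phi 76.18 xaxis [ 0.0051 -0.0025 -1.    ] dphi -2.58 d [   6.   -13.5 -112.9] t 2.45
[np.float64(28.2), np.float64(-2.9), np.float64(2.3)] turn x 0.65
[np.float64(28.2), np.float64(-2.9), np.float64(2.3)] turn x 0.65
[np.float64(28.2), np.float64(-2.9), np.float64(2.3)] turn x 0.65
[np.float64(28.2), np.float64(-2.8), np.float64(2.4)] turn x 0.65
```

Request:
arm_command([
  {"slide":[10,-11.5,9.5],"angular":[2.6,0,0],"hand":60},
  {"slide":[30,0,0],"angular":[0,0,0],"hand":60},
  {"slide":[30,0,0],"angular":[0,0,0],"hand":60},
  {"slide":[20,0,0],"angular":[0,0,0],"hand":60},
  {"slide":[0,0,0],"angular":[0,0,0],"hand":60},
])

```text
time: 3.08
eef_pos: [550.3, 36.0, 106.1]
tcp_rot: [0.107, 0.697, -0.109, 0.701]
contact_force: [0.3, 0.0, -0.2]
grip_width: 60.3
```

```bash
python3 - <<'E'
from h import *
rows([549,43.2,87],73.6,1)
c=vision.read_camera("wrist")
print(proj(c,np.array([549,43.2,105.5]),True))
cv2.imwrite("pics/w3.png",c["image"][:,:,::-1])
E
```

```text
pos [550.3  36.  106.1] phi 72.47 xaxis [ 0.0054 -0.0033 -1.    ] dphi 1.13 d [ -1.3   7.2 -19.1] t 3.075
[np.float64(19.1), np.float64(6.5), np.float64(-3.4)] turn x -1.13
(np.float64(290.57933912903763), np.float64(264.3307966335027))
```

View pics/w3.png

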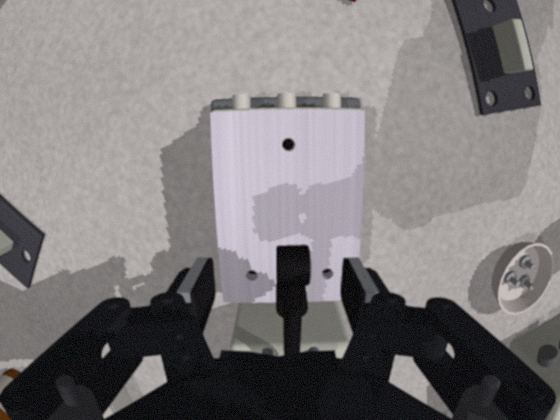

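The button is at (292,264), close to the predicted (290.6,264.3), and the jaws are centred near u = 277. I'll shift about 6.5 mm along +y, go down and pinch.

Request:
arm_command([
  {"slide":[2,6.5,-3],"angular":[-1.1,0,0],"hand":60},
  {"slide":[8,0,0],"angular":[0,0,0],"hand":60},
  {"slide":[8,0,0],"angular":[0,0,0],"hand":60},
  {"slide":[0,0,0],"angular":[0,0,0],"hand":60},
])

```text
time: 3.62
eef_pos: [550.7, 42.7, 89.7]
tcp_rot: [0.101, 0.696, -0.102, 0.704]
contact_force: [0.7, -0.5, -0.6]
grip_width: 60.0
```

```bash
python3 - <<'E'
from h import *
rows([549,43.2,87],73.6,1)
c=vision.read_camera("wrist")
print(proj(c,np.array([549,43.2,105.5]),True))
cv2.imwrite("pics/w4.png",c["image"][:,:,::-1])
E
```

```text
pos [550.7  42.7  89.7] phi 73.53 xaxis [ 0.0102 -0.0035 -0.9999] dphi 0.07 d [-1.7  0.5 -2.7] t 3.625
[np.float64(2.7), np.float64(-0.1), np.float64(-1.8)] turn x -0.07
(np.float64(276.90599782517853), np.float64(283.10764282461724))
```

View pics/w4.png

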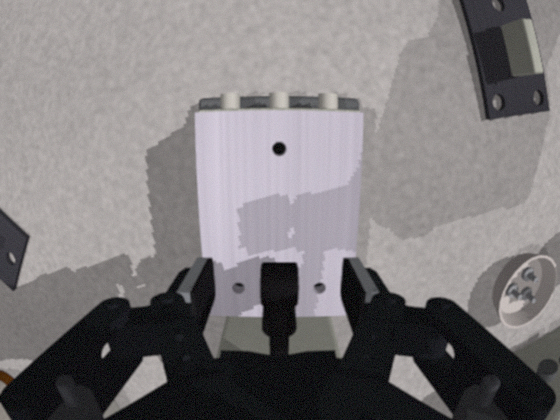

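The button (278,283) is centred between the fingers. I'll close on it.

Request:
arm_command([
  {"slide":[2.5,0,-1.5],"angular":[0,0,0],"hand":10},
  {"slide":[0,0,0],"angular":[0,0,0],"hand":8},
  {"slide":[0,0,0],"angular":[0,0,0],"hand":8},
  {"slide":[0,0,0],"angular":[0,0,0],"hand":8},
])

```text
time: 4.18
eef_pos: [549.7, 43.7, 87.7]
tcp_rot: [0.101, 0.696, -0.102, 0.704]
contact_force: [-0.3, -0.1, -1.6]
grip_width: 14.9
```

```bash
python3 - <<'E'
from h import *
rows([549,43.2,87],73.6,1)
s=telemetry.sense();p=s['eef_pos'];print(s['contact_force'],s['grip_width'])
# arc from angle .22 to 1.45, 95 mm; tangential rows in tool axes: x down, z axis
y=-.287; ex=np.array([np.cos(y),np.sin(y)])
th=np.linspace(.22,1.47,15)
for a,b in zip(th[:-1],th[1:]):
    dx=-95*(np.cos(b)-np.cos(a));dz=95*(np.sin(b)-np.sin(a));print(round(b,2),[round(-dz,1),0,round(dx,1)])
M=Ro.from_quat(s['tcp_rot']).as_matrix();print(M.round(3))
E
```

```text
pos [549.7  43.7  87.7] phi 73.53 xaxis [ 0.0116 -0.0031 -0.9999] dphi 0.07 d [-0.7 -0.5 -0.7] t 4.175
[np.float64(0.7), np.float64(-0.7), np.float64(-0.5)] turn x -0.07
[-0.31400596 -0.12746834 -1.60228379] 14.888744261846938
0.31 [np.float64(-8.2), 0, np.float64(2.2)]
0.4 [np.float64(-8.0), 0, np.float64(2.9)]
0.49 [np.float64(-7.7), 0, np.float64(3.6)]
0.58 [np.float64(-7.3), 0, np.float64(4.3)]
0.67 [np.float64(-6.9), 0, np.float64(4.9)]
0.76 [np.float64(-6.4), 0, np.float64(5.5)]
0.84 [np.float64(-5.9), 0, np.float64(6.1)]
0.93 [np.float64(-5.3), 0, np.float64(6.6)]
1.02 [np.float64(-4.7), 0, np.float64(7.0)]
1.11 [np.float64(-4.1), 0, np.float64(7.4)]
1.2 [np.float64(-3.4), 0, np.float64(7.8)]
1.29 [np.float64(-2.7), 0, np.float64(8.0)]
1.38 [np.float64(-2.0), 0, np.float64(8.2)]
1.47 [np.float64(-1.2), 0, np.float64(8.4)]
[[ 0.012  0.283  0.959]
 [-0.003  0.959 -0.283]
 [-1.     0.     0.012]]
```

Gripped at 14.9 mm, which fits the 16 mm button. Now the first part of the arc.

Request:
arm_command([
  {"slide":[-8,0,2.2],"angular":[0,0,0],"hand":8},
  {"slide":[-8,0,2.9],"angular":[0,0,0],"hand":8},
  {"slide":[-7.7,0,3.6],"angular":[0,0,0],"hand":8},
  {"slide":[-7.3,0,4.3],"angular":[0,0,0],"hand":8},
  {"slide":[0,0,0],"angular":[0,0,0],"hand":8},
])

```text
time: 4.8
eef_pos: [562.7, 39.8, 120.4]
tcp_rot: [0.101, 0.696, -0.102, 0.704]
contact_force: [2.4, 1.3, -5.4]
grip_width: 14.9
```

```bash
cat > arc.py <<'E'
from h import *
s=telemetry.sense();p=np.array(s['eef_pos']);print(p.round(1),s['contact_force'].round(1),s['grip_width'],s['time'])
y=-.287; ex=np.array([np.cos(y),np.sin(y)]); piv=np.array([537.1,46.7])+105*ex
d=(p[:2]-piv)@ex; h=p[2]+19-85; print("r",np.hypot(d,h),"th",np.arctan2(h,-d),"lat",(p[:2]-piv)@[-ex[1],ex[0]])
t0=np.arctan2(h,-d)
th=np.arange(t0,1.56,.09)
for b in th[1:]:
    tx,tz=-95*np.cos(b),95*np.sin(b);print(round(b,2),[round(-(tz-h),1),round(tx-d,1)]);d,h=tx,tz
E
python3 arc.py
```

```text
[562.7  39.8 120.4] [ 2.4  1.3 -5.4] 14.891216321510418 4.8
r 95.47369317305613 th 0.6057752721675407 lat 0.5976811308247701
0.7 [np.float64(-6.5), np.float64(5.6)]
0.79 [np.float64(-6.3), np.float64(5.8)]
0.88 [np.float64(-5.8), np.float64(6.3)]
0.97 [np.float64(-5.2), np.float64(6.8)]
1.06 [np.float64(-4.5), np.float64(7.2)]
1.15 [np.float64(-3.9), np.float64(7.6)]
1.24 [np.float64(-3.2), np.float64(7.9)]
1.33 [np.float64(-2.4), np.float64(8.2)]
1.42 [np.float64(-1.7), np.float64(8.4)]
1.51 [np.float64(-0.9), np.float64(8.5)]
```

Request:
arm_command([
  {"slide":[-6.6,0,5.3],"angular":[0,0,0],"hand":8},
  {"slide":[-6.3,0,5.8],"angular":[0,0,0],"hand":8},
  {"slide":[-5.8,0,6.3],"angular":[0,0,0],"hand":8},
  {"slide":[-5.2,0,6.8],"angular":[0,0,0],"hand":8},
  {"slide":[-4.5,0,7.2],"angular":[0,0,0],"hand":8},
  {"slide":[0,0,0],"angular":[0,0,0],"hand":8},
])

```text
time: 5.55
eef_pos: [593.0, 30.8, 150.1]
tcp_rot: [0.101, 0.698, -0.102, 0.702]
contact_force: [1.3, 2.7, -5.6]
grip_width: 14.5
```

```bash
python3 arc.py
```

```text
[593.   30.8 150.1] [ 1.3  2.7 -5.6] 14.512328433165719 5.55
r 96.34462567672942 th 1.0621425276601693 lat 0.5252361066995828
1.15 [np.float64(-2.6), np.float64(8.3)]
1.24 [np.float64(-3.1), np.float64(8.0)]
1.33 [np.float64(-2.4), np.float64(8.2)]
1.42 [np.float64(-1.6), np.float64(8.4)]
1.51 [np.float64(-0.9), np.float64(8.5)]
```

Request:
arm_command([
  {"slide":[-3,0,8],"angular":[0,0,0],"hand":8},
  {"slide":[-3,0,8],"angular":[0,0,0],"hand":8},
  {"slide":[-2.3,0,8.2],"angular":[0,0,0],"hand":8},
  {"slide":[-1.5,0,8.4],"angular":[0,0,0],"hand":8},
  {"slide":[0,0,0],"angular":[0,0,0],"hand":8},
])

```text
time: 6.18
eef_pos: [623.2, 21.9, 161.0]
tcp_rot: [0.101, 0.699, -0.102, 0.7]
contact_force: [-0.2, 2.6, -5.6]
grip_width: 14.9
```

```bash
python3 arc.py
```

```text
[623.2  21.9 161. ] [-0.2  2.6 -5.6] 14.940066432293614 6.175
r 96.24068088810115 th 1.410349965591498 lat 0.5470132491723132
1.5 [np.float64(0.2), np.float64(8.7)]
```

Request:
arm_command([
  {"slide":[-0.3,0,4],"angular":[0,0,0],"hand":8},
  {"slide":[0,0,0],"angular":[0,0,0],"hand":8},
  {"slide":[0,0,0],"angular":[0,0,0],"hand":40},
  {"slide":[0,0,0],"angular":[0,0,0],"hand":60},
])

```text
time: 6.68
eef_pos: [627.6, 20.2, 162.5]
tcp_rot: [0.101, 0.698, -0.102, 0.702]
contact_force: [0.7, 0.2, -0.4]
grip_width: 50.3
```

Request:
arm_command([
  {"slide":[-20,0,0],"angular":[0,0,0],"hand":60},
  {"slide":[-40,0,0],"angular":[0,0,0],"hand":60},
  {"slide":[-10,0,-20],"angular":[0,0,0],"hand":60},
  {"slide":[0,30,-40],"angular":[0,0,0],"hand":60},
  {"slide":[0,30,-20],"angular":[0,0,0],"hand":60},
  {"slide":[0,0,0],"angular":[0,0,0],"hand":60},
])

```text
time: 7.42
eef_pos: [564.8, 101.3, 234.1]
tcp_rot: [0.101, 0.696, -0.103, 0.703]
contact_force: [0.5, -0.1, -0.0]
grip_width: 60.4
```

```bash
python3 - <<'E'
from h import *
rows([464,265.5,200],87.2,8)
s=vision.read_camera("scene");im=s["image"][170:270,220:345,::-1]
cv2.imwrite("pics/s5.png",cv2.resize(im,None,fx=6,fy=6,interpolation=cv2.INTER_CUBIC))
E
```

```text
pos [564.8 101.3 234.1] phi 73.47 xaxis [ 0.0092 -0.0041 -0.9999] dphi 13.73 d [-100.8  164.2  -34.1] t 7.425
[np.float64(4.3), np.float64(16.1), np.float64(-17.9)] turn x -1.72
[np.float64(4.3), np.float64(16.6), np.float64(-17.4)] turn x -1.72
[np.float64(4.3), np.float64(17.1), np.float64(-16.9)] turn x -1.72
[np.float64(4.3), np.float64(17.6), np.float64(-16.4)] turn x -1.72
[np.float64(4.3), np.float64(18.1), np.float64(-15.9)] turn x -1.72
[np.float64(4.3), np.float64(18.6), np.float64(-15.3)] turn x -1.72
[np.float64(4.3), np.float64(19.0), np.float64(-14.8)] turn x -1.72
[np.float64(4.3), np.float64(19.5), np.float64(-14.2)] turn x -1.72
```

View pics/s5.png

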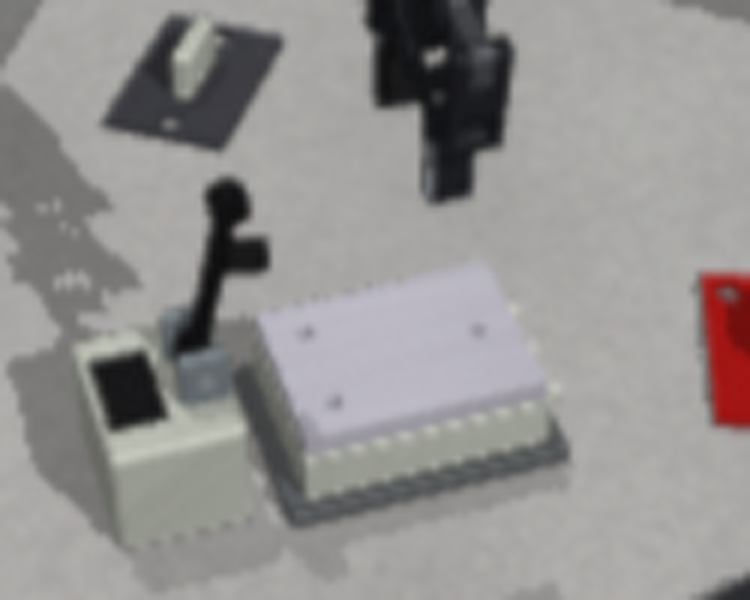

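The lever stands nearly upright, with its button at crop (228,203), and all three threads are clear. Next is the cover.

Request:
arm_command([
  {"slide":[0,16,-18],"angular":[-1.7,0,0],"hand":60},
  {"slide":[0,17,-18],"angular":[-1.7,0,0],"hand":60},
  {"slide":[4,17,-17],"angular":[-1.7,0,0],"hand":60},
  {"slide":[5,18,-16],"angular":[-1.7,0,0],"hand":60},
  {"slide":[5,18,-16],"angular":[-1.7,0,0],"hand":60},
  {"slide":[5,18,-15],"angular":[-1.7,0,0],"hand":60},
  {"slide":[5,18,-14],"angular":[-1.7,0,0],"hand":60},
  {"slide":[0,10,-6],"angular":[-1.7,0,0],"hand":60},
])

```text
time: 8.48
eef_pos: [472.4, 249.8, 205.3]
tcp_rot: [0.016, 0.703, -0.021, 0.71]
contact_force: [-0.1, -1.0, -0.3]
grip_width: 60.1
```

Request:
arm_command([
  {"slide":[0,0,0],"angular":[0,0,0],"hand":60},
])

```text
time: 8.6
eef_pos: [472.6, 249.7, 205.3]
tcp_rot: [0.016, 0.703, -0.02, 0.71]
contact_force: [0.6, 0.2, -0.2]
grip_width: 60.0
```

```bash
python3 - <<'E'
from h import *
rows([464,265.5,200],87.2,1)
w=vision.read_camera("wrist");s=vision.read_camera("scene");t=vision.read_camera("top")
for n,c in (("w6",w),("s6",s),("t6",t)): cv2.imwrite(f"pics/{n}.png",c["image"][:,:,::-1])
a=cv2.resize(s["image"][185:255,240:320,::-1],None,fx=5,fy=5,interpolation=cv2.INTER_CUBIC)
b=cv2.resize(t["image"][150:220,240:320,::-1],None,fx=5,fy=5,interpolation=cv2.INTER_CUBIC)
cv2.imwrite("pics/st6.png",np.hstack([a,b]))
so=np.array([463.8,265.5]);y=-.05
R=np.array([[np.cos(y),-np.sin(y)],[np.sin(y),np.cos(y)]])
for h in HO: print(h,proj(w,np.array([*(so+R@h),6]),True))
E
```

```text
pos [472.6 249.7 205.3] phi 87.08 xaxis [ 0.0098 -0.0068 -0.9999] dphi 0.12 d [-8.6 15.8 -5.3] t 8.6
[np.float64(5.3), np.float64(15.3), np.float64(-9.4)] turn x -0.12
(-42, 0) (np.float64(293.2429675061674), np.float64(141.4601356407357))
(42, 25) (np.float64(315.2058355987806), np.float64(218.78248065002148))
(42, -25) (np.float64(269.69590667467793), np.float64(218.72495198363242))
```

View pics/w6.png

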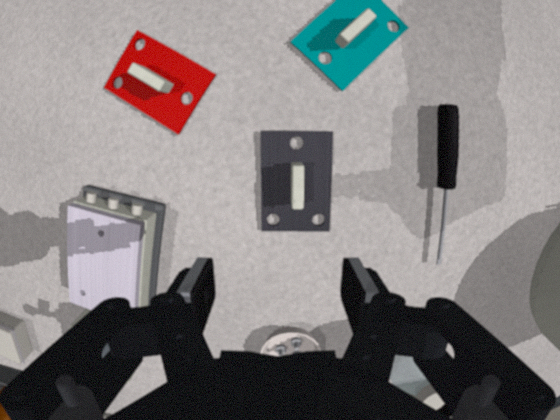

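View pics/st6.png

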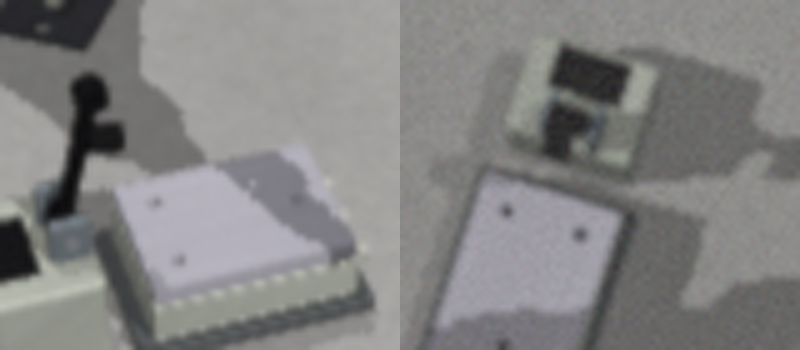

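The wrist view shows the cover's holes at (296,143), (318,218) and (273,218), near the prediction. The side view shows the lever up. Now I'll refine the positions.

```bash
python3 - <<'E'
from h import *
w=vision.read_camera("wrist");s=vision.read_camera("scene");t=vision.read_camera("top")
G=lambda c:cv2.cvtColor(c["image"],cv2.COLOR_RGB2GRAY)
q=[cen(G(w),*p,True,6) for p in [(296,143),(318,218),(273,218)]]
pts=[onplane(w,*p,3,True) for p in q];print("cover holes px",np.round(q,1));print("cover",fit(HO,pts))
T=lambda x,y:(x/5+240,y/5+150); S=lambda x,y:(x/5+240,y/5+185)
q=[cen(G(t),*T(*p),False,2) for p in [(103,345),(107,210),(180,234)]]
print(np.round(q,1),"st top",fit(HO,[onplane(t,*p,55) for p in q]))
q=[cen(G(s),*S(*p),False,2) for p in [(297,199),(155,202),(179,260)]]
print(np.round(q,1),"st scene",fit(HO,[onplane(s,*p,55) for p in q]))
# lever angle, predicted button pixel in scene
so=np.array([537.1,46.7]);y=-.287;R=np.array([[np.cos(y),-np.sin(y)],[np.sin(y),np.cos(y)]])
for th in (1.1,1.2,1.3,1.45):
    X=np.array([*(so+R@[105-95*np.cos(th),0]),85+95*np.sin(th)]);print(th,proj(s,X),proj(t,X))
print("seen",S(88,92))
E
```

```text
cover holes px [[294.4 142. ]
 [315.9 218.8]
 [271.7 218.7]]
cover (array([465.04675279, 266.48854708]), np.float64(-0.049554701310142626), array([0.16517413, 0.47822627, 0.50497274]))
[[260.  218.7]
 [260.9 191.8]
 [275.5 196.5]] st top (array([536.53008075,  45.79908354]), np.float64(-0.2878886234719231), array([0.10539726, 0.20508476, 0.21198273]))
[[298.8 224.5]
 [270.8 225.1]
 [275.6 236.6]] st scene (array([537.64895961,  47.83529459]), np.float64(-0.27124012353374755), array([ 1.14680887, 50.39289284, 49.95438434]))
1.1 (np.float64(265.2859055778436), np.float64(203.57019279875806)) (np.float64(269.0221372309889), np.float64(181.31811850196468))
1.2 (np.float64(262.2558197408865), np.float64(203.1984357877939)) (np.float64(269.89172091973245), np.float64(178.36287082268848))
1.3 (np.float64(259.0948898008935), np.float64(203.08639098802766)) (np.float64(270.8060098900908), np.float64(175.34995767575924))
1.45 (np.float64(254.1856601450948), np.float64(203.4135471215697)) (np.float64(272.237650007912), np.float64(170.8007017082315))
seen (257.6, 203.4)
```

Request:
arm_command([
  {"slide":[0,15.7,-9],"angular":[0,0,0],"hand":60},
  {"slide":[0,0,0],"angular":[0,0,0],"hand":60},
  {"slide":[40,0,0],"angular":[0,0.4,0.5],"hand":60},
  {"slide":[40,0,0],"angular":[0,0,0],"hand":60},
  {"slide":[30,0,0],"angular":[0,0,0],"hand":60},
  {"slide":[30,0,0],"angular":[0,0,0],"hand":60},
  {"slide":[0,0,0],"angular":[0,0,0],"hand":60},
])

```text
time: 9.78
eef_pos: [465.5, 268.0, 62.5]
tcp_rot: [0.019, 0.705, -0.017, 0.709]
contact_force: [-0.5, 0.1, 0.2]
grip_width: 60.6
```

```bash
python3 - <<'E'
from h import *
rows([464.5,266,10],87.2,1)
w=vision.read_camera("wrist");cv2.imwrite("pics/w7.png",w["image"][:,:,::-1])
print(proj(w,np.array([464.5,266,36]),True))
E
```

```text
pos [465.5 268.   62.5] phi 87.09 xaxis [ 0.0064  0.0039 -1.    ] dphi 0.11 d [ -1.   -2.  -52.5] t 9.775
[np.float64(52.5), np.float64(-2.1), np.float64(-0.9)] turn x -0.11
(np.float64(273.22507183503916), np.float64(249.282825871794))
```

View pics/w7.png

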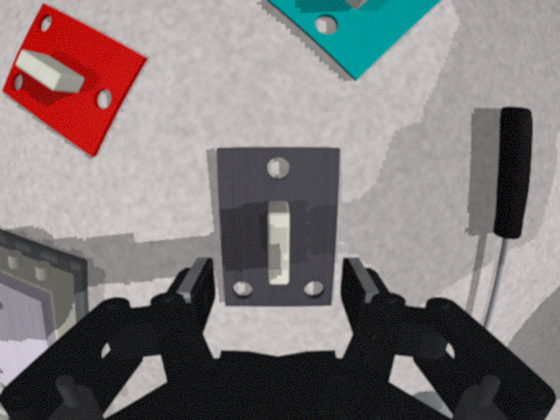

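The rib (278,243) is centred between the fingers. I'll descend the rest of the way.

Request:
arm_command([
  {"slide":[20,-0.5,-0.5],"angular":[0,0,0],"hand":60},
  {"slide":[20,0,0],"angular":[0,0,0],"hand":60},
  {"slide":[8,0,0],"angular":[0,0,0],"hand":60},
  {"slide":[0,0,0],"angular":[0,0,0],"hand":60},
])

```text
time: 10.32
eef_pos: [468.8, 269.7, 20.2]
tcp_rot: [0.021, 0.701, -0.015, 0.712]
contact_force: [0.9, -0.2, -0.4]
grip_width: 60.1
```

```bash
python3 - <<'E'
from h import *
rows([465,267,9.5],87.2,1)
M=Ro.from_quat(telemetry.sense()['tcp_rot']).as_matrix()
# rotation about tool axes to make x straight down
a=M.T@np.array([0,0,-1.]);print("turn deg about tool",np.degrees(np.cross([1,0,0],a)).round(2))
E
```

```text
pos [468.8 269.7  20.2] phi 87.15 xaxis [ 0.0161  0.008  -0.9998] dphi 0.05 d [ -3.8  -2.7 -10.7] t 10.325
[np.float64(10.7), np.float64(-2.9), np.float64(-3.7)] turn x -0.05
turn deg about tool [ 0.   0.9 -0.5]
```

Request:
arm_command([
  {"slide":[4,-2.9,-3.7],"angular":[0,0.9,-0.5],"hand":60},
  {"slide":[5,0,0],"angular":[0,0,0],"hand":60},
  {"slide":[0,0,0],"angular":[0,0,0],"hand":60},
])

```text
time: 10.7
eef_pos: [465.5, 267.1, 12.4]
tcp_rot: [0.018, 0.706, -0.017, 0.707]
contact_force: [0.3, 0.1, -0.5]
grip_width: 60.1
```

```bash
python3 - <<'E'
from h import *
rows([465,267,9.5],87.2,1)
M=Ro.from_quat(telemetry.sense()['tcp_rot']).as_matrix()
a=M.T@np.array([0,0,-1.]);print("turn deg about tool",np.degrees(np.cross([1,0,0],a)).round(2))
w=vision.read_camera("wrist");cv2.imwrite("pics/w8.png",w["image"][:,:,::-1])
E
```

```text
pos [465.5 267.1  12.4] phi 87.14 xaxis [ 1.2e-03  4.0e-04 -1.0e+00] dphi 0.06 d [-0.5 -0.1 -2.9] t 10.7
[np.float64(2.9), np.float64(-0.2), np.float64(-0.5)] turn x -0.06
turn deg about tool [ 0.    0.06 -0.03]
```

View pics/w8.png

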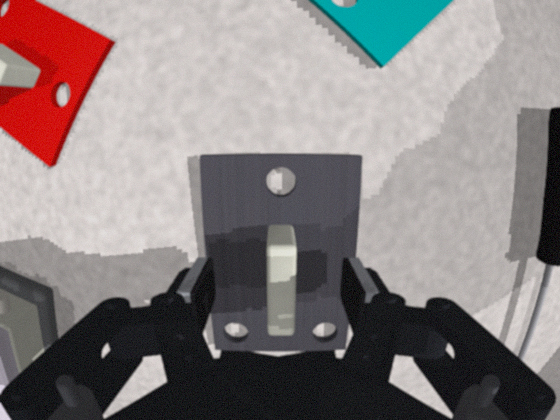

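The rib (281,280) lies between the pads, about 1 mm to the right. I'll close on it.

Request:
arm_command([
  {"slide":[2,1,0],"angular":[0,0,0],"hand":30},
  {"slide":[0,0,0],"angular":[0,0,0],"hand":8},
  {"slide":[0,0,0],"angular":[0,0,0],"hand":4},
  {"slide":[0,0,0],"angular":[0,0,0],"hand":4},
  {"slide":[0,0,0],"angular":[0,0,0],"hand":4},
])

```text
time: 11.38
eef_pos: [465.8, 268.3, 10.8]
tcp_rot: [0.018, 0.706, -0.017, 0.708]
contact_force: [0.0, -0.7, 0.2]
grip_width: 11.0
```

Request:
arm_command([
  {"slide":[-5,0,0],"angular":[0,0,0],"hand":4},
  {"slide":[-10,0,0],"angular":[0,0,0],"hand":4},
  {"slide":[-15,0,0],"angular":[0,0,0],"hand":4},
  {"slide":[-20,0,0],"angular":[0,0,0],"hand":4},
  {"slide":[-20,0,0],"angular":[0,0,0],"hand":4},
  {"slide":[-20,0,0],"angular":[0,0,0],"hand":4},
  {"slide":[-20,0,0],"angular":[0,0,0],"hand":4},
  {"slide":[0,0,0],"angular":[0,0,0],"hand":4},
])

```text
time: 12.38
eef_pos: [465.3, 268.2, 129.9]
tcp_rot: [0.018, 0.705, -0.017, 0.708]
contact_force: [0.5, 0.4, -2.4]
grip_width: 11.2
```

```bash
python3 - <<'E'
from h import *
rows([537,46.6,140],73.6,10)
M=Ro.from_quat(telemetry.sense()['tcp_rot']).as_matrix()
a=M.T@np.array([0,0,-1.]);print("turn deg about tool",np.degrees(np.cross([1,0,0],a)).round(2))
w=vision.read_camera("wrist");cv2.imwrite("pics/w9.png",w["image"][:,:,::-1])
w=vision.read_camera("scene");cv2.imwrite("pics/s9.png",w["image"][:,:,::-1])
E
```

```text
pos [465.3 268.2 129.9] phi 87.15 xaxis [ 0.0044  0.0018 -1.    ] dphi -13.55 d [  71.7 -221.6   10.1] t 12.375
[np.float64(-1.0), np.float64(-21.8), np.float64(8.3)] turn x 1.36
[np.float64(-1.0), np.float64(-21.6), np.float64(8.8)] turn x 1.36
[np.float64(-1.0), np.float64(-21.4), np.float64(9.3)] turn x 1.36
[np.float64(-1.0), np.float64(-21.1), np.float64(9.8)] turn x 1.36
[np.float64(-1.0), np.float64(-20.9), np.float64(10.3)] turn x 1.36
[np.float64(-1.0), np.float64(-20.6), np.float64(10.8)] turn x 1.36
[np.float64(-1.0), np.float64(-20.4), np.float64(11.3)] turn x 1.36
[np.float64(-1.0), np.float64(-20.1), np.float64(11.7)] turn x 1.36
[np.float64(-1.0), np.float64(-19.8), np.float64(12.2)] turn x 1.36
[np.float64(-1.0), np.float64(-19.5), np.float64(12.7)] turn x 1.36
turn deg about tool [ 0.    0.25 -0.12]
```

View pics/w9.png

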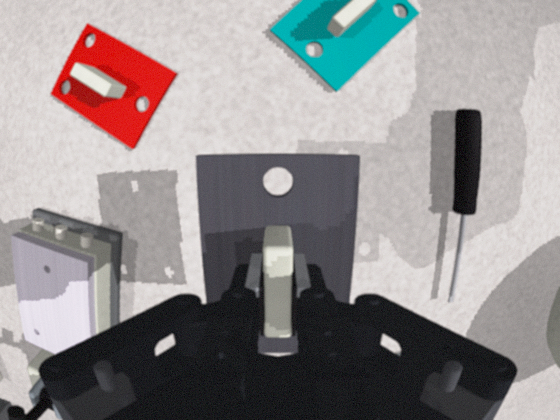

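View pics/s9.png

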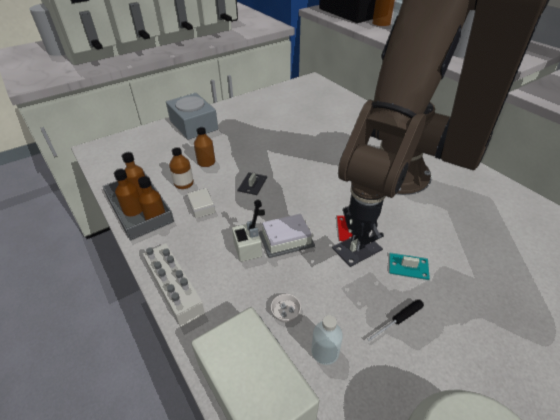

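Cover is held level, grip width 11 mm, single hole visible at (278,181). Next I'll carry it to above the block.

Request:
arm_command([
  {"slide":[0,-21,8],"angular":[1.7,0,0],"hand":4},
  {"slide":[0,-25,10],"angular":[1.7,0.1,0],"hand":4},
  {"slide":[3,-25,10],"angular":[1.7,0,0],"hand":4},
  {"slide":[3,-25,11],"angular":[1.7,0,0],"hand":4},
  {"slide":[3,-25,12],"angular":[1.7,0,0],"hand":4},
  {"slide":[3,-25,13],"angular":[1.7,0,0],"hand":4},
  {"slide":[0,-25,14],"angular":[1.7,0,0],"hand":4},
  {"slide":[0,0,0],"angular":[0,0,0],"hand":4},
])

```text
time: 13.48
eef_pos: [515.5, 81.3, 108.6]
tcp_rot: [0.092, 0.705, -0.094, 0.697]
contact_force: [-0.2, 0.5, -1.7]
grip_width: 10.8
```

```bash
python3 - <<'E'
from h import *
rows([537.5,47,112],73.5,1)
M=Ro.from_quat(telemetry.sense()['tcp_rot']).as_matrix()
a=M.T@np.array([0,0,-1.]);print("turn deg about tool",np.degrees(np.cross([1,0,0],a)).round(2))
w=vision.read_camera("wrist");cv2.imwrite("pics/w10.png",w["image"][:,:,::-1])
E
```

```text
pos [515.5  81.3 108.6] phi 74.92 xaxis [-1.160e-02 -9.000e-04 -9.999e-01] dphi -1.42 d [ 22.  -34.3   3.4] t 13.475
[np.float64(-3.4), np.float64(-27.4), np.float64(30.2)] turn x 1.42
turn deg about tool [ 0.   -0.63  0.22]
```

View pics/w10.png

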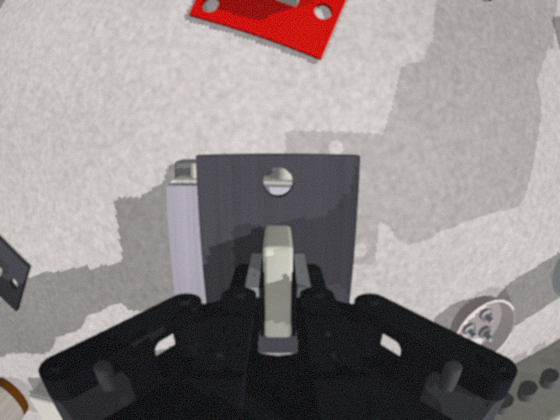

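Request:
arm_command([
  {"slide":[0,-13,13],"angular":[1.4,-0.6,0.2],"hand":4},
  {"slide":[0,-13,14],"angular":[0,0,0],"hand":4},
  {"slide":[0,0,0],"angular":[0,0,0],"hand":4},
])

```text
time: 13.9
eef_pos: [534.8, 49.0, 107.8]
tcp_rot: [0.1, 0.7, -0.101, 0.699]
contact_force: [-0.4, 0.1, -2.2]
grip_width: 10.7
```

```bash
cat > chk.py <<'E'
from h import *
import sys
n=sys.argv[1]
rows([537.5,47,float(sys.argv[2])],73.5,1)
s=telemetry.sense();M=Ro.from_quat(s['tcp_rot']).as_matrix();print(s['contact_force'].round(1),s['grip_width'])
a=M.T@np.array([0,0,-1.]);print("turn deg about tool",np.degrees(np.cross([1,0,0],a)).round(2))
w=vision.read_camera("wrist");sc=vision.read_camera("scene");t=vision.read_camera("top")
A=cv2.resize(w["image"][140:300,190:370,::-1],None,fx=2.5,fy=2.5,interpolation=cv2.INTER_CUBIC)
B=cv2.resize(sc["image"][180:260,235:325,::-1],None,fx=5,fy=5,interpolation=cv2.INTER_CUBIC)
cv2.imwrite(f"pics/{n}w.png",A)
Cc=cv2.resize(t["image"][150:250,230:310,::-1],None,fx=4,fy=4,interpolation=cv2.INTER_CUBIC)
cv2.imwrite(f"pics/{n}st.png",np.hstack([B,Cc]))
cv2.imwrite(f"pics/{n}w_raw.png",w["image"][:,:,::-1]); cv2.imwrite(f"pics/{n}s_raw.png",sc["image"][:,:,::-1]); cv2.imwrite(f"pics/{n}t_raw.png",t["image"][:,:,::-1])
import pickle;pickle.dump((w,sc,t,s),open(f"{n}.pkl","wb"))
E
sed -i 's/np.hstack(\[B,Cc\])/np.hstack([B,Cc])/; s/B=cv2.resize(sc\["image"\]\[180:260/B=cv2.resize(sc["image"][178:258/' chk.py; python3 chk.py c1 112
```

```text
pos [534.8  49.  107.8] phi 73.64 xaxis [-1.4e-03 -2.0e-04 -1.0e+00] dphi -0.14 d [ 2.7 -2.   4.2] t 13.9
[np.float64(-4.2), np.float64(-1.1), np.float64(3.1)] turn x 0.14
[-0.4  0.1 -2.2] 10.692913813938953
turn deg about tool [ 0.   -0.07  0.04]
```

View pics/c1w.png

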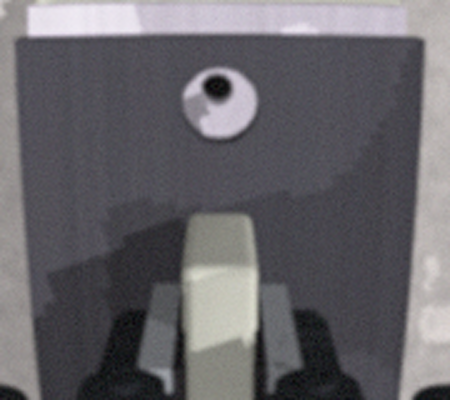

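View pics/c1st.png

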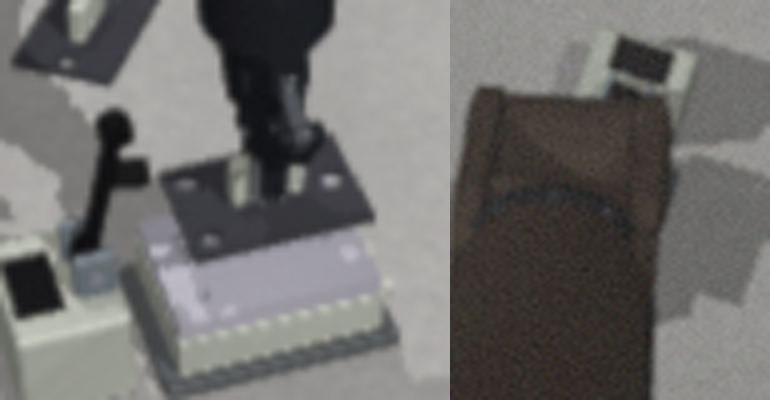

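Thread0 shows inside the cover's single hole. I'll compare hole and thread positions in both the wrist and scene cameras.

```bash
cat > al.py <<'E'
from h import *
import pickle,sys
def G(c): return cv2.cvtColor(c["image"],cv2.COLOR_RGB2GRAY)
def scene_station(s,pxs):
    q=[cen(G(s),*p,False,2) for p in pxs]; return fit(HO,[onplane(s,*p,55) for p in q])
def blob(g,u,v,r,bright):
    "centroid of thresholded blob containing/near u,v"
    x0,y0=round(u)-r,round(v)-r; a=cv2.resize(g[y0:y0+2*r+1,x0:x0+2*r+1],None,fx=8,fy=8,interpolation=cv2.INTER_CUBIC)
    th,b=cv2.threshold(a,0,255,(cv2.THRESH_BINARY if bright else cv2.THRESH_BINARY_INV)+cv2.THRESH_OTSU)
    n,l,st,ce=cv2.connectedComponentsWithStats(b)
    i=1+np.argmin([np.hypot(*(ce[k]-8*r-4))-0.02*st[k,4] for k in range(1,n)])
    cnt=max(cv2.findContours((l==i).astype(np.uint8),cv2.RETR_EXTERNAL,cv2.CHAIN_APPROX_NONE)[0],key=cv2.contourArea)
    h=cv2.convexHull(cnt);m=cv2.moments(h)
    return ((m['m10']/m['m00']+.5)/8-.5+x0,(m['m01']/m['m00']+.5)/8-.5+y0), np.sqrt(4*m['m00']/np.pi)/8
E
python3 - <<'E'
from al import *
w,s,t,st=pickle.load(open("c1.pkl","rb"))
z=st['eef_pos'][2]-10.8
g=G(w)
W=lambda x,y:((x+.5)/2.5-.5+190,(y+.5)/2.5-.5+140)
h0,dia=blob(g,*W(219,103),18,True); t0,dt=blob(g,*W(217,86),5,False)
H=onplane(w,*h0,z+3,True);T=onplane(w,*t0,55,True)
print("wrist h0",h0,dia,H,"thread",t0,dt,T,"diff T-H",T-H)
S=lambda x,y:((x+.5)/5-.5+235,(y+.5)/5-.5+178)
for p in [(331,181),(210,241),(187,185)]:
    print(blob(G(s),*S(*p),4,True),S(*p))
hp=[cen(G(s),*S(*p),True,3) for p in [(331,181),(187,185),(210,241)]]
import itertools
for zz in (z,z+3,z+6): print("cover by scene",zz,fit([HO[0],HO[2],HO[1]],[onplane(s,*p,zz) for p in hp]))
s6=cv2.imread("pics/s6.png",0)
S6=lambda x,y:(x/5+240,y/5+185)
q=[cen(s6,*S6(*p),False,2) for p in [(297,199),(155,202),(179,260)]];print(np.round(q,1))
print("station by scene",fit([HO[0],HO[2],HO[1]],[onplane(s,*p,55) for p in q]))
E
```

```text
wrist h0 (277.73957849394003, 180.4065334865638) 28.52402432080115 [493.86489157  61.26439449  99.9926443 ] thread (276.4598269218315, 174.6399844569652) 10.119106260522624 [497.09510017  59.49233911  55.        ] diff T-H [  3.2302086   -1.77205537 -44.9926443 ]
((300.71349681020735, 213.73044258373207), np.float64(3.2240978925413253)) (300.8, 213.8)
((276.52555841924396, 225.71138316151203), np.float64(2.196448090092975)) (276.6, 225.8)
((271.66964285714283, 214.55898711943794), np.float64(2.9146003306679824)) (272.0, 214.6)
cover by scene 96.99264430279273 (array([533.63863617,  47.79103839]), np.float64(-0.2668156856772709), array([ 0.90155202, 39.44217729, 39.9140315 ]))
cover by scene 99.99264430279273 (array([535.38221038,  50.31718837]), np.float64(-0.2668156856772711), array([ 0.72271657, 39.19838845, 39.66436683]))
cover by scene 102.99264430279273 (array([537.12578459,  52.84333834]), np.float64(-0.26681568567727065), array([ 0.57009686, 38.95489725, 39.41497638]))
[[298.8 224.5]
 [270.8 225. ]
 [275.6 236.6]]
station by scene (array([537.7020486 ,  47.99177342]), np.float64(-0.28376777133458336), array([1.08672307, 0.95968192, 0.35596979]))
```

```bash
python3 - <<'E'
from al import *
w,s,t,st=pickle.load(open("c1.pkl","rb"))
z=st['eef_pos'][2]-10.8
hp=[(300.75,213.75),(271.8,214.6),(276.55,225.75)]
pts=[onplane(s,*p,z+3) for p in hp];print(np.round(pts,1))
o,y,r=fit([HO[0],HO[2],HO[1]],pts);print(o,y,r)
so=np.array([537.7,48.0]);print("needed d (world)",so-o,"tool-ish, station frame:",end='')
y=-.286;R=np.array([[np.cos(y),-np.sin(y)],[np.sin(y),np.cos(y)]]);print(R.T@(so-o)); print("wrist",R.T@np.array([3.23,-1.77]))
E
```

```text
[[494.4  61.6 100. ]
 [567.3  15.3 100. ]
 [581.7  61.9 100. ]]
[534.34608531  50.18947022] -0.2833632571343332 [0.55430307 0.98873856 0.5252898 ]
needed d (world) [ 3.35391469 -2.18947022] tool-ish, station frame:[ 3.83536543 -1.15433771]
wrist [ 3.59814449 -0.78686481]
```

Both cameras agree: move about +3.7 mm along station x and −1.0 mm along y, with no yaw error. I'll correct that and start down.

Request:
arm_command([
  {"slide":[0,-1,3.7],"angular":[0,0,0],"hand":4},
  {"slide":[7,0,0],"angular":[0,0,0],"hand":4},
  {"slide":[7,0,0],"angular":[0,0,0],"hand":4},
  {"slide":[6,0,0],"angular":[0,0,0],"hand":4},
  {"slide":[0,0,0],"angular":[0,0,0],"hand":4},
])

```text
time: 14.68
eef_pos: [536.7, 48.8, 86.1]
tcp_rot: [0.1, 0.701, -0.1, 0.699]
contact_force: [-0.1, 0.8, -2.0]
grip_width: 10.9
```

```bash
python3 chk.py c2 81
```

```text
pos [536.7  48.8  86.1] phi 73.76 xaxis [-0.0031 -0.     -1.    ] dphi -0.26 d [ 0.8 -1.8 -5.1] t 14.675
[np.float64(5.1), np.float64(-1.5), np.float64(1.2)] turn x 0.26
[-0.1  0.8 -2. ] 10.907192966177591
turn deg about tool [ 0.   -0.17  0.05]
```

View pics/c2w.png

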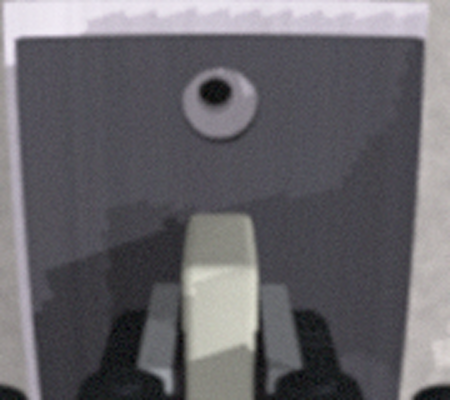

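View pics/c2st.png

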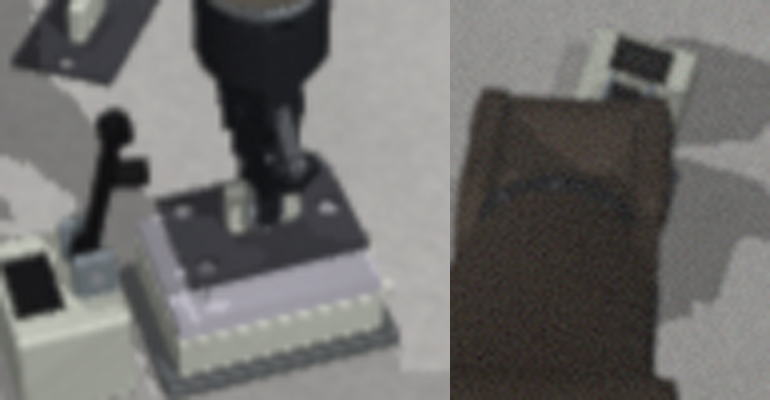

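```bash
cat > al2.py <<'E'
from al import *
n=sys.argv[1]; sp=eval(sys.argv[2])  # crop pixels h0,h1,h2 in scene part
w,s,t,st=pickle.load(open(n+".pkl","rb"))
z=st['eef_pos'][2]-10.8
y=-.286;R=np.array([[np.cos(y),-np.sin(y)],[np.sin(y),np.cos(y)]])
W=lambda x,y:((x+.5)/2.5-.5+190,(y+.5)/2.5-.5+140)
h0,dia=blob(G(w),*W(219,103),18,True); tp=eval(sys.argv[3]); t0,dt=blob(G(w),*W(*tp),5,False)
H=onplane(w,*h0,z+3,True);T=onplane(w,*t0,55,True)
print("underside z",z,"wrist dia",dia,dt,"H",H.round(1),"T",T.round(1),"need (st frame)",R.T@(T-H)[:2])
S=lambda x,y:((x+.5)/5-.5+235,(y+.5)/5-.5+178)
hp=[blob(G(s),*S(*p),4,True)[0] for p in sp];print(np.round(hp,1),np.round([S(*p) for p in sp],1))
for q in (hp,[S(*p) for p in sp]):
    o,yy,r=fit(HO,[onplane(s,*p,z+3) for p in q]);print("scene yaw",yy,r,"need (st frame)",R.T@(np.array([537.7,48.0])-o))
E
python3 al2.py c2 "[(328,207),(207,268),(183,211)]" "(215,91)"
```

```text
underside z 75.26964491705402 wrist dia 28.643909879598322 10.808777702099087 H [495.7  61.   78.3] T [496.9  59.6  55. ] need (st frame) [ 1.55780949 -0.94690975]
[[300.  219.1]
 [275.9 231.2]
 [271.  219.9]] [[300.2 219. ]
 [276.  231.2]
 [271.2 219.8]]
scene yaw -0.2829388952462505 [0.15504019 0.44629943 0.49692748] need (st frame) [ 1.52405697 -1.08908696]
scene yaw -0.28366060816132027 [0.31635095 0.47593738 0.3228662 ] need (st frame) [ 2.07639041 -0.96717903]
```

Both cameras agree again: about +1.6 mm in x and −1.0 mm in y remain, with roughly 5 mm to go down.

Request:
arm_command([
  {"slide":[2.5,-1.2,1.7],"angular":[0.2,0,0],"hand":4},
  {"slide":[2.5,0,0],"angular":[0,0,0],"hand":4},
  {"slide":[0,0,0],"angular":[0,0,0],"hand":4},
  {"slide":[0,0,0],"angular":[0,0,0],"hand":4},
])

```text
time: 15.32
eef_pos: [538.7, 47.0, 81.8]
tcp_rot: [0.101, 0.7, -0.101, 0.699]
contact_force: [0.9, -0.1, -1.7]
grip_width: 11.1
```

```bash
python3 chk.py c3 81;python3 al2.py c3 "[(328,211),(207,273),(183,216)]" "(216,96)"
```

```text
pos [538.7  47.   81.8] phi 73.54 xaxis [-1.1e-03 -1.0e-04 -1.0e+00] dphi -0.04 d [-1.2  0.  -0.8] t 15.325
[np.float64(0.8), np.float64(-0.3), np.float64(-1.1)] turn x 0.04
[ 0.9 -0.1 -1.7] 11.058360632014617
turn deg about tool [ 0.   -0.06  0.02]
underside z 71.01713681124778 wrist dia 28.427961803211844 8.318209633641214 H [497.8  59.3  74. ] T [497.9  58.7  55. ] need (st frame) [ 0.24743346 -0.48128086]
[[299.4 220.1]
 [278.5 235.7]
 [270.2 220.8]] [[300.2 219.8]
 [276.  232.2]
 [271.2 220.8]]
scene yaw -0.19304220430494118 [0.84573996 8.55567538 8.23536608] need (st frame) [ 1.08334583 -4.39890758]
scene yaw -0.2765514554146293 [0.6430917  0.80152772 0.35169778] need (st frame) [ 2.16883552 -0.57912556]
```

View pics/c3w.png

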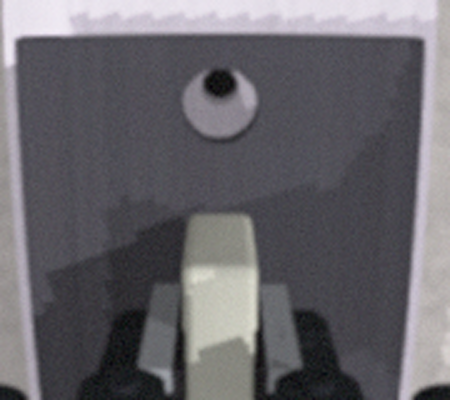

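View pics/c3st.png

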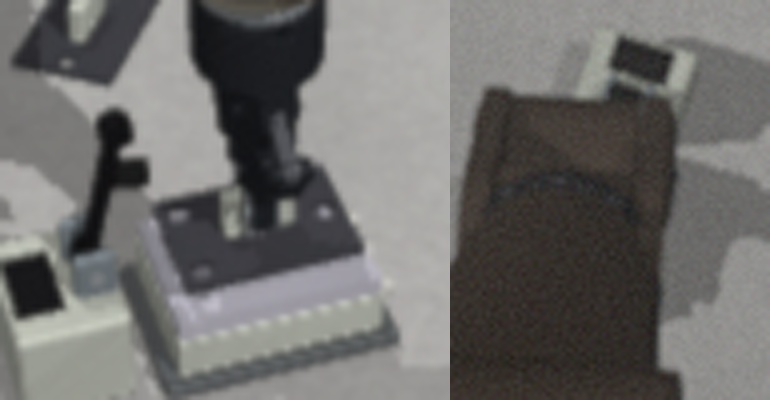

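The marks in the new pictures have moved: thread at wrist crop (219,83), scene holes at (324,212), (200,272) and (179,215). I'll recompute from those.

```bash
python3 al2.py c3 "[(324,212),(201,272),(179,215)]" "(219,83)"
```

```text
underside z 71.01713681124778 wrist dia 28.427961803211844 11.07199597708256 H [497.8  59.3  74. ] T [496.7  59.4  55. ] need (st frame) [-1.07785328 -0.1743296 ]
[[299.4 220.1]
 [275.  232.1]
 [270.1 220.8]] [[299.4 220. ]
 [274.8 232. ]
 [270.4 220.6]]
scene yaw -0.2888603066357424 [0.70965515 0.37236295 0.41225535] need (st frame) [-0.52718764 -0.04693349]
scene yaw -0.29754375552201545 [0.62709044 0.79945373 0.46963869] need (st frame) [-0.40850463  0.26709358]
```

The error is now under 1 mm. One small trim, then I'll hold still and do a final check.

Request:
arm_command([
  {"slide":[0.8,0,-0.8],"angular":[0,0,0],"hand":4},
  {"slide":[0,0,0],"angular":[0,0,0],"hand":4},
  {"slide":[0,0,0],"angular":[0,0,0],"hand":4},
  {"slide":[0,0,0],"angular":[0,0,0],"hand":4},
])

```text
time: 15.98
eef_pos: [537.9, 47.3, 81.1]
tcp_rot: [0.101, 0.7, -0.101, 0.7]
contact_force: [-0.2, 0.0, -2.0]
grip_width: 10.5
```

```bash
python3 chk.py c4 81;python3 al2.py c4 "[(325,212),(202,272),(180,215)]" "(218,86)"; python3 -c "
from h import *
s=telemetry.sense();print(np.abs(s['joint_vel']).max(),s['time'])"
```

```text
pos [537.9  47.3  81.1] phi 73.55 xaxis [-9.e-04 -1.e-04 -1.e+00] dphi -0.05 d [-0.4 -0.3 -0.1] t 15.975
[np.float64(0.1), np.float64(-0.4), np.float64(-0.3)] turn x 0.05
[-0.2  0.  -2. ] 10.461263615725553
turn deg about tool [ 0.   -0.05  0.02]
underside z 70.27193233314512 wrist dia 28.699419367861577 10.916375938930312 H [496.9  59.6  73.3] T [496.7  59.4  55. ] need (st frame) [-0.05092795 -0.22261456]
[[299.9 220.3]
 [275.2 232.2]
 [270.5 220.9]] [[299.6 220. ]
 [275.  232. ]
 [270.6 220.6]]
scene yaw -0.2953801034394256 [1.06446588 0.66169043 0.73884524] need (st frame) [ 0.4268777 -0.3742883]
scene yaw -0.29764369170817445 [0.6792517  0.832692   0.44312216] need (st frame) [0.38782743 0.77961139]
0.0011270721670231293 16.125
```

```bash
python3 - <<'E'
import cv2,numpy as np
a=cv2.imread("pics/c4w.png");b=cv2.imread("pics/c4st.png")[:,:330];cv2.imwrite("pics/c4both.png",np.hstack([a,b]))
E
```

```text
(no output)
```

View pics/c4both.png

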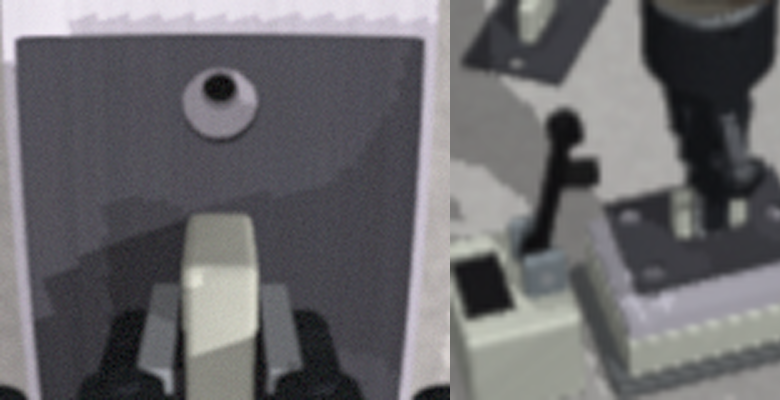

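The thread shows in the hole, the cover is level and still at about 15 mm, and the lever is upright. I'm handing in.

```bash
python3 -c "
from plant import robot,telemetry
print(robot.hand_in()); s=telemetry.sense();print(s['eef_pos'],s['grip_width'],s['contact_force'])"
```

```text
the job is handed in; nothing more can be done
None
the job is handed in; nothing more can be done
```

I swung the clamp lever up and took the three-hole cover by its rib. I handed in after about 16 s, still holding it over the block; no verdict was reported.

**Last checks before handing in:**
- **Height:** the underside is about 15 mm above the block, worked out from the arm's position.
- **Level and still:** tilt is under 0.1°, and the arm's joints are almost motionless.
- **Grip:** the fingers hold the rib at 10.5 mm opening, against its nominal 12 mm. The force reading of about 2 N down matches the cover's weight, with no sign of contact with the station.
- **Alignment:** the wrist camera puts the single hole within about 0.3 mm of its thread. The scene camera puts the cover within about 0.9 mm overall and agrees on yaw to about 0.01 rad. The two corner holes were checked only in the scene camera, because the gripper hides them from the wrist camera and the arm hides them from the top camera.
- **Lever:** it was released with the arm's own position giving about 1.45 rad, while the scene camera reads nearer 1.35 rad. The two disagree slightly, but both are above the required 1.2 rad.
- **Other things:** I did not touch the two-hole cover or anything else on the bench. I did not measure their positions again at the end.

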